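# Turn the tube carousel to its empty place and hang the blue-capped tube

## Task

Turn the tube carousel by its black handle pin until its one empty place stands at the arrow of the code reader. Then take the blue-capped tube from the grey holder, hang it in that empty place and press it down gently until its orange collar is fully home. Let go, and leave the other tubes in the holder and the cup where they are.

Things in the scene. Friction and masses are not known exactly. Their poses are not given: they have to be found in the camera images.
- stand: the tube carousel: white foot 140 mm across, aluminium column, blue six-place turret disc 154 mm across. Origin: centre of the foot's underside, on the turret's vertical axis; -x points to the grey code reader with the orange arrow, z up. Places lie on a 60 mm radius, 60 degrees apart; five hold fixed tubes (white, green caps 24 mm across, tops 29 mm above the deck, 36 mm clear of the empty place's axis)
- column_top (a point): top of the stand's outer column, on the turret axis, 66 mm above the worktop. Above it the inner column is height-adjustable and its setting is NOT measured: the deck (top face of the turret disc) lies anywhere from 110 to 150 mm above the worktop, the same through the whole job. Feel or see it. It does not sink under load
- index (a point): point on the stand, 60 mm from the turret axis towards the arrow, 12 mm above the worktop: the vertical line through it is where the empty place must stand
- turret (a joint): turret angle, rad, counterclockwise from above, stops at +-3.6; friction 0.15 N m, stays where left. From the stand's +x axis the empty place is at this angle: 0 opposite the arrow, +-3.142 at the arrow. The black handle pin is at this angle + 2.618 rad, its axis 36 mm from the turret axis; upright, fixed (does not spin), 14 mm across (18 in its lowest 6 mm), flat top 60 mm above the deck
- collar (a joint): orange ring (27 mm across, hole 19 mm) in the empty place; the tube's cap hangs on it. 0: raised, top 15 mm above the deck; 0.012 (m): home, top 3 mm above the deck. Slides down against 6 N of friction to a firm stop and stays where left; its sleeve sits in rubber and gives 1 mm per 8 N; a tube's weight does not move it. More than 22 N would harm it
- tube_blue: the tube to hang: 102 mm long, clear body 16 mm across with a tapered foot, blue ribbed cap 24 mm across from 76 to 102 mm above the origin. Origin: centre of the foot's end, z along the tube to the cap. It hangs by the underside of the cap. About 30 g
- tube_red: same tube with a red cap; stays in the holder
- tube_yellow: same tube with a yellow cap; stays in the holder
- holder: grey fixed block 56 x 168 x 50 mm with three holes in a row along its y axis, 55 mm apart, 40 mm deep, in which the three tubes stand upright, in any order. Origin: centre of its underside
- cup: specimen cup with orange lid, 61 mm across, 70 mm tall, a bystander. Origin: centre of its underside

How it is judged:
On the way, in this order (a step that is already met when the one before it is completed fails the run):
1. the empty place is turned to the arrow (within 0.08 rad), its collar still raised (value of joint collar below 0.004 m and (value of joint turret between 3.062 and 3.222 rad or value of joint turret between -3.222 and -3.062 rad)), for 0.2 s.
2. the blue-capped tube is let into the raised collar at the arrow (value of joint collar below 0.006 m and horizontal distance between tube_blue and index below 0.009 m and height (world z) of tube_blue below 0.11 m), for 0.05 s.
3. the tube is pressed down until the collar is home (value of joint collar above 0.0105 m and horizontal distance between tube_blue and index below 0.009 m and height (world z) of tube_blue below 0.09 m), for 0.1 s.
At the end, for the whole second after the job is handed in: the turret's once empty place is at the arrow (within 0.1 rad) and the blue-capped tube hangs in it, upright (within 5 degrees), within 9 mm of the line through the index point, its collar pressed home (at least 10.5 of 12 mm), at rest and released (value of joint collar above 0.0105 m and horizontal distance between tube_blue and index below 0.009 m and height (world z) of tube_blue between 0.025 and 0.085 m and angle between tube_blue's own z axis and vertical below 0.09 rad and linear speed of tube_blue below 0.02 m/s and (value of joint turret between 3.042 and 3.242 rad or value of joint turret between -3.242 and -3.042 rad)); the robot touches nothing.
It fails at once if the blue-capped tube pressed on the carousel with more than 22 N (contact force between tube_blue and stand above 22 N).
It fails at once if another tube taken or tipped out of its place (distance of any of tube_red, tube_yellow from where it was at the start of the episode above 0.02 m).
It fails at once if the cup pushed away or tipped over (distance of cup from where it was at the start of the episode above 0.02 m or angle between cup's own z axis and vertical above 0.3 rad).
It also fails if it takes over 72 s, if anything falls off the work surface, if the arm or the gripper's body presses on something with over 40 N, if the wrist force passes 120 N, or if a joint passes its speed limit or range.

## Robot

A 7-joint arm with a two-finger parallel gripper is mounted at the origin on a cart in front of the work surface, level with it; the furniture and walls round the work are solid. World frame = base frame: x ahead of the robot, y to its left, z up, the work surface at z = 0. Lengths are in m, angles in rad, forces in N, time in s.
With the tool pointing down it reaches from about 0.425 to 0.925 m from the base axis. Payload 6.8 kg.
Tool frame: the origin (TCP) lies at the very end of the fingers, on their centre line; the grasp point (between the pads) lies 19 mm behind it (r.tcp_to_grasp is the distance from the TCP to the grasp point, in m); z points along the fingers, y is the line along which they close (so a half turn about z gives the same grasp; the last joint's range is limited). The gripper opens to 85 mm and grips with 20 to 120 N. Pads are 22 mm wide; open, the fingers measure 114 mm over their backs; the gripper's body (76 mm by 85 mm) begins 54 mm behind the grasp point. The pads swing forward as they close: fully open they stand 13 mm farther back than shut.
Start: joints at [-1.446, 0.477, 0.022, 1.555, -0.011, 1.109, -0.083], TCP at [0.156, 0.657, 0.231] pointing down, gripper open.
Joint ranges: [-2.96, 2.96], [-0.34, 2.1], [-1.41, 1.46], [0.24, 2.44], [-1.37, 4.51], [0.17, 1.92], [-2.96, 2.96]. Speed limits (rad/s): [2.39, 2.39, 3.14, 3.14, 3.14, 3.14, 3.14].

## Interface

Orientations are given as a rotation vector (axis times angle).
In Python, from bench import r gives the robot as it stands.
- The arm moves only by the tool step_arm, never from a script. Its argument "moves" is a list of rows, each a list of 7 numbers: the shift along the tool's x, y, z in mm, then the turn, a rotation vector about the tool's x, y, z in rad, then the finger opening in mm, from 0 to 85.4. A call has 1 to 8 rows; each row is the pose to reach, as a shift and turn from the pose commanded when the call began, along the tool's axes at that moment; what a row does not reach only later rows make up. A row lasts 1/10 s, in which the tool goes at most 50 mm and 8.59 degrees, less where a joint would pass 70% of its speed; a pose out of reach is approached as far as the arm can. A call with a gripper value outside its range is refused whole. The fingers move at their own pace and stop on an object; "grip_force" is the grip in N (left out, the last holds). Time passes only in rows, so rows that repeat a pose let the fingers close. It gives the time, the measured TCP pose, the force, the opening and the grip force at its end, in the units of the state.
- r.get_obs(): the state, without advancing time (a new reading comes with each control period).
- r.grab_frame(name): name is "scene" or "top" or "wrist"; returns a dict with "image" (420x560x3 uint8, red, green, blue), "depth" (420x560 float32, m along the optical axis (not along the pixel's ray), 0 where there is no reading), "mtx" (3x3 intrinsics, pixels), "k1" (the pictures are not rectified: a ray, as slopes to the right and down, at radius r is drawn at 1 + k1 r^2 times it, then the intrinsics apply), "rvec" (rotation vector, rad) and "tvec" (3), from world to camera coordinates, as OpenCV has them. Camera axes: x right, y down, z forward; pixel columns grow to the right and rows downward; lengths in m; the calibration is good to about 2 mm. A picture is of the moment at which its call begins.
- r.hand_in(): hands the job in; it is judged then, once.
The state is a dict: "clock": time; "joints": joint angles; "qvel": joint speeds; "tau": joint torques, N m; "tcp_pos": TCP position; "orientation": TCP orientation; "contact_force": force on the tool from outside, world axes, zero at the start; "moment": the same for the moment, N m; "grip_width": finger opening in m; "gripper_force": force on a finger pad.
Only numpy, scipy, OpenCV 4.12 (cv2) and the standard library are available. Lean on these libraries where they do the work, as an engineer would, in place of code of your own. Each camera call takes 0.05 s, during which the arm holds its last target. There are 200 camera calls.

## Working session

There is one attempt and no reset: what is moved stays moved. The work goes in short steps, Python scripts to look and compute and a tool call to move; the robot and the scene stay as the last step left them, time stands still between calls to the robot, and variables do not carry over. Pictures are saved under pics/ and viewed, at most 10 in all, crops included, and the job is handed in when it is done.

Besides the shell and the picture viewer there is one more tool, called by a JSON object that holds its "fn" and its "kwargs". step_arm: Moves the arm, as the interface text tells. Its arguments: {"type":"object","properties":{"moves":{"type":"array","items":{"type":"array","items":{"type":"number"}}},"grip_force":{"type":"number"}},"required":["moves"]}

```bash
mkdir -p pics; ls; cat > h.py <<'E'
import numpy as np, cv2
from bench import r
from scipy.spatial.transform import Rotation as R
def grab(n):
    f=r.grab_frame(n); f['R']=cv2.Rodrigues(np.array(f['rvec'],float))[0]; f['t']=np.array(f['tvec'],float).ravel(); f['K']=np.array(f['mtx'],float); f['C']=-f['R'].T@f['t']; return f
def rays(f,uv):
    uv=np.atleast_2d(np.array(uv,float)); K=f['K']
    d=np.c_[(uv[:,0]-K[0,2])/K[0,0],(uv[:,1]-K[1,2])/K[1,1]]; s=d.copy()
    for _ in range(20): s=d/(1+f['k1']*(s**2).sum(1,keepdims=True))
    return np.c_[s,np.ones(len(s))]
def onplane(f,uv,z):
    d=rays(f,uv)@f['R']; return f['C']+d*((z-f['C'][2])/d[:,2])[:,None]
def pts(f,uv):
    uv=np.atleast_2d(uv).astype(int); Z=f['depth'][uv[:,1],uv[:,0]]
    return f['C']+(rays(f,uv)*Z[:,None])@f['R']
def cloud(f):
    v,u=np.nonzero(f['depth']>0); uv=np.c_[u,v]; return uv,pts(f,uv),f['image'][v,u]
def save(f,n,box=None,s=1):
    im=f['image'][:,:,::-1]
    if box: im=im[box[1]:box[3],box[0]:box[2]]
    cv2.imwrite('pics/'+n,cv2.resize(im,None,fx=s,fy=s,interpolation=cv2.INTER_CUBIC))
def tool(p):
    o=r.get_obs(); return R.from_rotvec(o['orientation']).as_matrix().T@(np.array(p)-np.array(o['tcp_pos']))*1000
E
python3 - <<'E'
from h import *
for n in('scene','top','wrist'):
    f=grab(n); save(f,n+'0.png'); print(n,f['C'],(f['depth']>0).mean())
o=r.get_obs(); print(o); print(R.from_rotvec(o['orientation']).as_matrix().round(3))
E
cd pics; python3 -c "
import cv2,numpy as np
a=[cv2.imread(n+'0.png') for n in('scene','top','wrist')]
"
```

```text
pics
scene [0.01850882 0.21476344 0.69655351] 0.9960246598639456
top [ 0.38134788 -0.08920041  0.94506148] 0.9960756802721088
wrist [0.07674075 0.67560626 0.37224853] 0.9960841836734694
{'clock': 0.15, 'joints': array([-1.44611398,  0.4775967 ,  0.02235247,  1.55614575, -0.01147394,
        1.10928052, -0.08306787]), 'qvel': array([ 5.46973845e-06, -2.30568023e-03,  1.09124203e-03, -3.41150247e-03,
        1.50171204e-03, -9.22208506e-04, -3.16795876e-04]), 'tau': array([ 2.84093956e-03, -5.96921504e+01,  1.61014002e+00, -2.81487805e+01,
        1.26225603e-02,  6.58899095e-03,  6.10204393e-05]), 'tcp_pos': array([0.15563079, 0.6563918 , 0.23059144]), 'orientation': array([-3.64735084e-01, -3.12031065e+00,  2.04437631e-03]), 'contact_force': array([-0.09712965, -0.30437314,  0.28718132]), 'moment': array([-0.01965983,  0.00304721, -0.0513125 ]), 'gripper_force': 0.0, 'grip_width': 0.08494863413506319}
[[-0.973  0.231 -0.   ]
 [ 0.231  0.973 -0.001]
 [-0.    -0.001 -1.   ]]
```

View pics/top0.png

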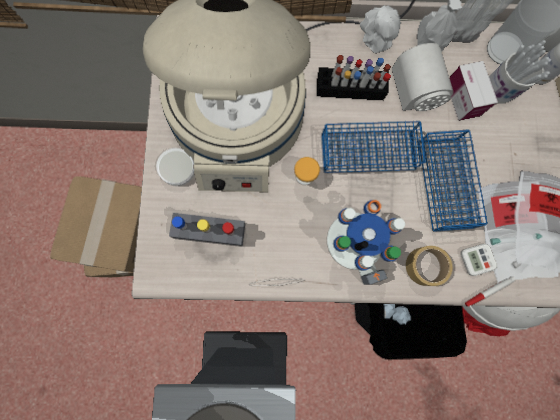

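View pics/scene0.png

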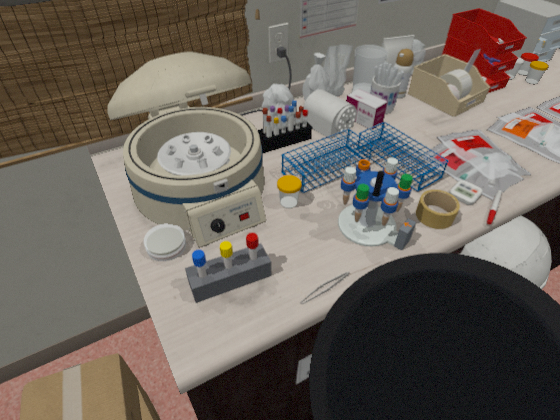

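The top view shows the holder at (207,230) with the blue cap at (178,220). The carousel is at (365,240), its orange collar at (374,206), the black pin near (362,245) and the reader at (374,276). The cup is at (307,170). The scene view agrees with this. Next I measure.

```bash
cat > m.py <<'E'
from h import *
for n in('top','scene'):
    f=grab(n); uv,P,c=cloud(f); hsv=cv2.cvtColor(c[None],cv2.COLOR_RGB2HSV)[0].astype(int)
    f0=P[(abs(P[:,2])<.02)]; print(n,'table z',np.median(f0[:,2]).round(4))
    H,S,V=hsv.T; x,y,z=P.T
    T=(x>.4)&(x<.85)
    def rep(l,m):
        if m.sum()<3: print(l,m.sum());return
        q=P[m]; print(l,m.sum(),'med',np.median(q,0).round(4),'ztop',np.percentile(q[:,2],[10,50,90]).round(4),'uv',uv[m].mean(0).round(1))
    if n=='top':
        car=(abs(uv[:,0]-364)<45)&(abs(uv[:,1]-240)<45); hol=(abs(uv[:,0]-207)<42)&(abs(uv[:,1]-230)<25)
    else:
        car=(abs(uv[:,0]-378)<45)&(abs(uv[:,1]-205)<50); hol=(abs(uv[:,0]-228)<45)&(abs(uv[:,1]-263)<36)
    blue=(H>100)&(H<125)&(S>150); org=(H>5)&(H<18)&(S>150)
    b=car&blue&(z>.09)&(z<.18); rep('deck',b)
    q=P[b]; print(np.histogram(q[:,2],np.arange(.09,.18,.005)))
    rep('collar',car&org&(z>.08)); rep('arrow',car&org&(z<.08))
    rep('pin',car&(V<60)&(z>.14))
    rep('green',car&(H>50)&(H<85)&(S>120)&(z>.12))
    rep('white',car&(S<40)&(V>170)&(z>.12))
    rep('foot',car&(S<60)&(V>150)&(z<.03)&(z>.004))
    rep('hblue',hol&blue&(z>.07)); rep('hyel',hol&(H>20)&(H<35)&(S>150)&(z>.07)); rep('hred',hol&((H<5)|(H>173))&(S>150)&(z>.07))
    rep('holder',hol&(S<80)&(z>.04)&(z<.06))
    rep('cup',org&(z>.05)&(z<.09)&~car&(y<.2)&(y>-.1))
E
python3 m.py
python3 - <<'E'
import sys; sys.path.insert(0,'.')
from h import *
f=grab('top'); save(f,'topc.png',(310,190,420,300),5)
E
```

```text
top table z 0.0001
deck 1255 med [ 0.4897 -0.3023  0.1313] ztop [0.1294 0.1313 0.1333] uv [368.1 234. ]
(array([  0,   0,   0,   0,   0,   5,  11, 230, 995,  12,   0,   0,   0,
         0,   0,   1,   0]), array([0.09 , 0.095, 0.1  , 0.105, 0.11 , 0.115, 0.12 , 0.125, 0.13 ,
       0.135, 0.14 , 0.145, 0.15 , 0.155, 0.16 , 0.165, 0.17 , 0.175]))
collar 68 med [ 0.5446 -0.3149  0.1454] ztop [0.1353 0.1454 0.1473] uv [375.1 211.9]
arrow 8 med [ 0.4044 -0.3348  0.0635] ztop [0.0622 0.0635 0.0647] uv [376.5 275.2]
pin 78 med [ 0.458  -0.2731  0.1884] ztop [0.1497 0.1884 0.1927] uv [361.3 245.1]
green 234 med [ 0.4562 -0.3356  0.1601] ztop [0.1516 0.1601 0.1619] uv [369.5 247.1]
white 395 med [ 0.4965 -0.2955  0.16  ] ztop [0.1401 0.16   0.1618] uv [371.3 233.7]
foot 753 med [ 0.458  -0.2634  0.0106] ztop [0.0075 0.0106 0.0132] uv [342.4 246.5]
hblue 108 med [0.5067 0.108  0.1114] ztop [0.1029 0.1114 0.1137] uv [178.  221.9]
hyel 33 med [0.5013 0.0478 0.1107] ztop [0.101  0.1107 0.1128] uv [204.9 225.1]
hred 92 med [ 0.4961 -0.0005  0.1118] ztop [0.1089 0.1118 0.114 ] uv [227.7 227.7]
hol
[... 575 characters left out ...]
.0637 0.0654] uv [406.  223.9]
pin 132 med [ 0.4575 -0.274   0.1703] ztop [0.1467 0.1703 0.1919] uv [378.7 182.6]
green 305 med [ 0.4572 -0.2539  0.1564] ztop [0.142  0.1564 0.1627] uv [383.2 186.1]
white 199 med [ 0.5028 -0.2907  0.1619] ztop [0.1592 0.1619 0.1629] uv [378.  175.7]
foot 1104 med [ 0.4657 -0.2718  0.0127] ztop [0.0088 0.0127 0.0145] uv [362.9 229.1]
hblue 168 med [0.502  0.1121 0.1112] ztop [0.0948 0.1112 0.1144] uv [198.4 257.9]
hyel 168 med [0.4969 0.0578 0.1109] ztop [0.0942 0.1109 0.1143] uv [225.7 248.8]
hred 160 med [0.492  0.0035 0.1098] ztop [0.094  0.1098 0.114 ] uv [251.7 240.4]
holder 1988 med [0.4979 0.0627 0.0513] ztop [0.0452 0.0513 0.0533] uv [225. 264.]
cup 0
```

View pics/topc.png

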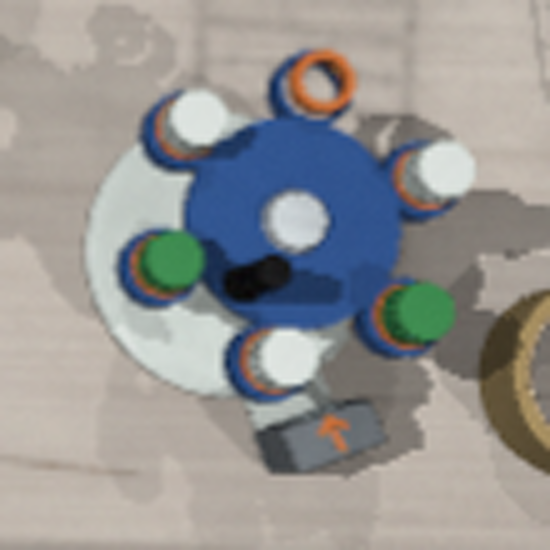

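The crop shows the raised collar centred at zoom (322,82), the pin top at about (273,270), the cap tops, the centre hub at (296,220) and the reader's arrow at (335,432).

```bash
cat > m2.py <<'E'
from h import *
from scipy.optimize import least_squares
def circ(f,mask,box):
    m=np.zeros(mask.shape,np.uint8); x0,y0,x1,y1=box; m[y0:y1,x0:x1]=mask[y0:y1,x0:x1]; return m
f=grab('top'); D=.1313
hsv=cv2.cvtColor(f['image'],cv2.COLOR_RGB2HSV).astype(int); H,S,V=hsv[...,0],hsv[...,1],hsv[...,2]
uv,P,c=cloud(f); Z=np.full(f['depth'].shape,0.); Z[uv[:,1],uv[:,0]]=P[:,2]
m=((Z>D+.022)&(Z<D+.034)&(((S<60)&(V>130))|((H>45)&(H<85)&(S>100)))).astype(np.uint8); m[:190]=0;m[300:]=0;m[:,:310]=0;m[:,420:]=0
n,l,st,ce=cv2.connectedComponentsWithStats(m)
C=[]
for i in range(1,n):
    if st[i,4]>25:
        p=onplane(f,ce[i],D+.029)[0]; C.append(p[:2]); print('cap',ce[i].round(1),st[i,4],p.round(4))
m=((H>4)&(H<20)&(S>130)&(Z>D+.008)).astype(np.uint8); m[:195]=0;m[225:]=0;m[:,:360]=0;m[:,390:]=0
cs=cv2.findContours(m,0,1)[0]; k=max(cs,key=cv2.contourArea); e,rad=cv2.minEnclosingCircle(k); q=onplane(f,e,D+.015)[0]; print('collar',e,rad,q.round(4))
C=np.array([p for p in C]+[q[:2]])
s=least_squares(lambda a:np.hypot(*(C-a).T)-.06,C.mean(0),loss='soft_l1',f_scale=.002); a=s.x; print('centre',a.round(4),(np.hypot(*(C-a).T)).round(4),np.degrees(np.arctan2(*(C-a).T[::-1])).round(1))
pt=pts(f,uv[(P[:,2]>D+.054)&(P[:,2]<D+.066)&(abs(P[:,0]-.458)<.03)&(abs(P[:,1]+.275)<.03)]); print('pintop',len(pt),pt.mean(0).round(4),np.hypot(*(pt.mean(0)[:2]-a)),np.degrees(np.arctan2(*(pt.mean(0)[:2]-a)[::-1])))
# foot circle & arrow & reader
rd=P[(abs(uv[:,0]-374)<16)&(abs(uv[:,1]-276)<12)&(P[:,2]>.055)&(P[:,2]<.075)&(P[:,0]<.43)]; print('reader top',len(rd),np.mean(rd,0),rd.min(0),rd.max(0)); box=cv2.minAreaRect((rd[:,:2]*1000).astype(np.float32)); print(box); print('dir',np.degrees(np.arctan2(*(np.array(box[0])/1000-a)[::-1])))
hd=P[(abs(uv[:,0]-207)<45)&(abs(uv[:,1]-230)<28)&(P[:,2]>.044)&(P[:,2]<.056)]; print('holder',cv2.minAreaRect((hd[:,:2]*1000).astype(np.float32)))
for nm,mm,u0 in(('blue',(H>100)&(H<125)&(S>150),178),('yel',(H>20)&(H<35)&(S>150),203),('red',((H<5)|(H>173))&(S>150),228)):
    w=mm&(Z>.1025); w[:,:u0-15]=0; w[:,u0+15:]=0; w[:205]=0; w[245:]=0
    v,u=np.nonzero(w); p=np.median(P[np.isin(uv[:,1]*560+uv[:,0],v*560+u)],0); print(nm,len(u),p.round(4), onplane(f,[u.mean(),v.mean()],.112)[0].round(4))
E
python3 m2.py
```

```text
cap [348.9 213.2] 102 [ 0.5258 -0.2545  0.1603]
cap [398.7 223.5] 107 [ 0.5068 -0.3572  0.1603]
cap [343.9 241.8] 107 [ 0.4662 -0.2432  0.1603]
cap [394.4 251.9] 107 [ 0.4479 -0.3459  0.1603]
cap [367. 261.] 120 [ 0.4284 -0.2894  0.1603]
collar (374.0, 206.0833282470703) 6.351498126983643 [ 0.5451 -0.311   0.1463]
centre [ 0.4868 -0.3001] [0.0601 0.0605 0.0605 0.0601 0.0593 0.0593] [  49.4  -70.7  109.9 -130.3  169.6  -10.6]
pintop 42 [ 0.4594 -0.2763  0.191 ] 0.03628096817473988 138.9926666986073
reader top 190 [ 0.39941396 -0.33488365  0.06150197] [ 0.3830713  -0.35689506  0.05568218] [ 0.41496891 -0.31379016  0.06659738]
((399.3401184082031, -335.6492919921875), (21.899213790893555, 43.34583282470703), 21.458099365234375)
dir -157.86876933894183
holder ((502.5658264160156, 56.11052703857422), (167.77366638183594, 56.5987663269043), 84.48603057861328)
blue 96 [0.5069 0.1086 0.1117] [0.5072 0.1089 0.112 ]
yel 30 [0.5025 0.0494 0.1118] [0.5019 0.0498 0.112 ]
red 91 [0.4962 0.0012 0.1119] [0.4966 0.0005 0.112 ]
```

```bash
cat >> h.py <<'E'
def row(p,yh,base=None):
    """world target, heading (deg) of tool y -> move row (mm, rad) from present pose; base=(p,Rm) commanded"""
    o=r.get_obs(); R0=R.from_rotvec(o['orientation']).as_matrix(); p0=np.array(o['tcp_pos'])
    if base is not None: p0,R0=base
    a=np.radians(yh); Rt=np.c_[[-np.sin(a),np.cos(a),0],[np.cos(a),np.sin(a),0],[0,0,-1]]
    return np.r_[(R0.T@(np.array(p)-p0)*1000).round(1),R.from_matrix(R0.T@Rt).as_rotvec().round(4)]
E
python3 - <<'E'
from h import *
f=grab('top'); uv,P,c=cloud(f)
g=lambda a,b,c_,d:P[(P[:,0]>a)&(P[:,0]<b)&(P[:,1]>c_)&(P[:,1]<d)][:,2].max().round(3)
for y in np.arange(-.4,.45,.05): print(round(y,2),[g(a,a+.05,y,y+.05) for a in(.4,.45,.5,.55,.6)])
print('hub',g(.478,.496,-.309,-.291))
print(row([.45,.25,.3],65))
E
```

```text
-0.4 [np.float64(0.162), np.float64(0.165), np.float64(0.163), np.float64(0.004), np.float64(0.004)]
-0.35 [np.float64(0.163), np.float64(0.164), np.float64(0.162), np.float64(0.149), np.float64(0.004)]
-0.3 [np.float64(0.163), np.float64(0.194), np.float64(0.164), np.float64(0.136), np.float64(0.006)]
-0.25 [np.float64(0.012), np.float64(0.163), np.float64(0.163), np.float64(0.004), np.float64(0.071)]
-0.2 [np.float64(0.005), np.float64(0.005), np.float64(0.004), np.float64(0.005), np.float64(0.073)]
-0.15 [np.float64(0.005), np.float64(0.005), np.float64(0.005), np.float64(0.005), np.float64(0.071)]
-0.1 [np.float64(0.006), np.float64(0.006), np.float64(0.004), np.float64(0.032), np.float64(0.104)]
-0.05 [np.float64(0.004), np.float64(0.116), np.float64(0.115), np.float64(0.035), np.float64(0.147)]
-0.0 [np.float64(0.006), np.float64(0.115), np.float64(0.114), np.float64(0.075), np.float64(0.146)]
0.05 [np.float64(0.004), np.float64(0.115), np.float64(0.115), np.float64(0.031), np.float64(0.105)]
0.1 [np.float64(0.004), np.float64(0.115), np.float64(0.115), np.float64(0.005), np.float64(0.034)]
0.15 [np.float64(0.006), np.float64(0.007), np.float64(0.005), np.float64(0.005), np.float64(0.034)]
0.2 [np.float64(0.005), np.float64(0.005), np.float64(0.005), np.float64(0.004), np.float64(0.005)]Traceback (most recent call last):
  File "<stdin>", line 4, in <module>
  File "<stdin>", line 3, in <lambda>
    return umr_maximum(a, axis, None, out, keepdims, initial, where)
ValueError: zero-size array to reduction operation maximum which has no identity
```

```bash
python3 - <<'E'
from h import *
print(row([.44,.26,.3],65))
f=grab('top'); uv,P,c=cloud(f); m=np.hypot(P[:,0]-.4868,P[:,1]+.3001)<.012; print('hub',P[m][:,2].max())
E
```

```text
[-3.681e+02 -3.205e+02 -6.870e+01 -2.000e-04  0.000e+00  2.035e-01]
hub 0.1433974397465676
```

{"fn": "step_arm", "kwargs": {"moves": [[-368, -320, -69, 0, 0, 0.2, 50], [-368, -320, -69, 0, 0, 0.2, 50], [-368, -320, -69, 0, 0, 0.2, 50], [-368, -320, -69, 0, 0, 0.2, 50], [-368, -320, -69, 0, 0, 0.2, 50], [-368, -320, -69, 0, 0, 0.2, 50], [-368, -320, -69, 0, 0, 0.2, 50], [-368, -320, -69, 0, 0, 0.2, 50]]}}

```text
clock: 1.25
tcp_pos: [0.3875, 0.3332, 0.288]
orientation: [0.674, 3.068, 0.001]
contact_force: [0.4, 0.4, -0.5]
grip_width: 0.0499
gripper_force: 0.0
```

```bash
python3 - <<'E'
from h import *
o=r.get_obs();print(o['tcp_pos'],o['joints'].round(3))
print(row([.46,-.10,.3],60))
E
```

```text
[0.38746257 0.33319899 0.28797771] [-1.032  0.148  0.224  1.885 -0.037  1.112  0.345]
[-2.475e+02 -3.628e+02 -1.240e+01  9.000e-04 -0.000e+00  9.090e-02]
```

{"fn": "step_arm", "kwargs": {"moves": [[-248, -363, -12, 0, 0, 0.09, 40], [-248, -363, -12, 0, 0, 0.09, 40], [-248, -363, -12, 0, 0, 0.09, 40], [-248, -363, -12, 0, 0, 0.09, 40], [-248, -363, -12, 0, 0, 0.09, 40], [-248, -363, -12, 0, 0, 0.09, 40], [-248, -363, -12, 0, 0, 0.09, 40], [-248, -363, -12, 0, 0, 0.09, 40]]}}

```text
clock: 2.05
tcp_pos: [0.4528, -0.0614, 0.2988]
orientation: [0.811, 3.034, 0.002]
contact_force: [1.1, 0.5, 0.7]
grip_width: 0.04
gripper_force: 0.0
```

```bash
python3 - <<'E'
from h import *
o=r.get_obs();print(o['tcp_pos'],o['joints'].round(3))
print(row([.4594,-.2767,.23],49.6))
E
```

```text
[ 0.45280659 -0.06138717  0.29878856] [-0.601  0.021  0.621  1.999 -0.015  1.125  1.075]
[-1.131e+02 -1.834e+02  6.860e+01  1.600e-03  6.000e-04  1.825e-01]
```

{"fn": "step_arm", "kwargs": {"moves": [[-113, -183, 30, 0, 0, 0.18, 30], [-113, -183, 30, 0, 0, 0.18, 30], [-113, -183, 30, 0, 0, 0.18, 30], [-113, -183, 30, 0, 0, 0.18, 30], [-113, -183, 68, 0, 0, 0.18, 30], [-113, -183, 68, 0, 0, 0.18, 30], [-113, -183, 68, 0, 0, 0.18, 30]]}}

```text
clock: 2.75
tcp_pos: [0.4589, -0.2742, 0.2299]
orientation: [-1.082, -2.947, 0.0]
contact_force: [0.4, 0.7, -0.7]
grip_width: 0.0301
gripper_force: 0.0
```

```bash
python3 - <<'E'
from h import *
o=r.get_obs();print(o['tcp_pos'],o['joints'].round(3))
print(row([.4594,-.2767,.168],49.6))
f=grab('wrist'); save(f,'w1.png')
E
```

```text
[ 0.45889457 -0.27416903  0.2299214 ] [-0.214  0.308  0.785  1.93  -0.256  1.007  1.553]
[-2.10e+00 -1.50e+00  6.19e+01 -9.00e-04 -1.80e-03  1.30e-03]
```

View pics/w1.png

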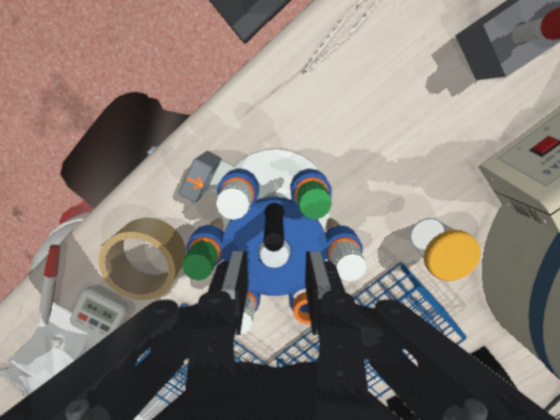

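The wrist view shows the pin top at (274,212), on the fingers' centre line. The collar is at (303,307) and the reader at (200,180). I descend with the fingers either side of the pin.

{"fn": "step_arm", "kwargs": {"moves": [[-2, -1.5, 20, 0, 0, 0, 30], [-2, -1.5, 40, 0, 0, 0, 30], [-2, -1.5, 62, 0, 0, 0, 30], [-2, -1.5, 62, 0, 0, 0, 20], [-2, -1.5, 62, 0, 0, 0, 18], [-2, -1.5, 62, 0, 0, 0, 18]]}}

```text
clock: 3.4
tcp_pos: [0.4612, -0.2767, 0.17]
orientation: [1.079, 2.947, 0.001]
contact_force: [0.7, 0.3, 0.3]
grip_width: 0.0182
gripper_force: 0.0
```

```bash
cat > arc.py <<'E'
from h import *
import sys
th0=float(sys.argv[1]); step=float(sys.argv[2]); n=int(sys.argv[3])
o=r.get_obs(); print(o['tcp_pos'].round(4),o['joints'].round(2),o['contact_force'].round(1),o['moment'].round(2),o['grip_width'])
c=np.array([.4868,-.3001]); d=o['tcp_pos'][:2]-c; print('ang',np.degrees(np.arctan2(d[1],d[0])),np.hypot(*d))
for i in range(1,n+1):
    t=np.radians(th0-step*i); print(row([c[0]+.036*np.cos(t),c[1]+.036*np.sin(t),.168],th0-step*i-90).tolist())
E
python3 arc.py 139.6 7 8
```

```text
[ 0.4612 -0.2767  0.17  ] [-0.16  0.39  0.74  1.98 -0.34  0.89  1.63] [0.7 0.3 0.3] [-0.03  0.03  0.02] 0.018157064697862716
ang 137.61934697170875 0.034665213064848176
[1.1, 3.2, 2.0, 0.0016, 0.0025, 0.1255]
[0.3, 7.5, 2.1, 0.0018, 0.0024, 0.2477]
[-1.1, 11.7, 2.1, 0.0019, 0.0023, 0.3698]
[-2.9, 15.7, 2.1, 0.0021, 0.0022, 0.492]
[-5.2, 19.4, 2.1, 0.0022, 0.002, 0.6142]
[-8.0, 22.9, 2.1, 0.0024, 0.0019, 0.7364]
[-11.1, 25.9, 2.1, 0.0025, 0.0018, 0.8585]
[-14.6, 28.6, 2.1, 0.0026, 0.0016, 0.9807]
```

{"fn": "step_arm", "kwargs": {"moves": [[1, 3.2, 0, 0, 0, 0.125, 18], [0.3, 7.5, 0, 0, 0, 0.248, 18], [-1.1, 11.7, 0, 0, 0, 0.37, 18], [-2.9, 15.7, 0, 0, 0, 0.492, 18], [-5.2, 19.4, 0, 0, 0, 0.614, 18], [-8, 22.9, 0, 0, 0, 0.736, 18], [-11.1, 25.9, 0, 0, 0, 0.858, 18], [-14.6, 28.6, 0, 0, 0, 0.98, 18]]}}

```text
clock: 4.2
tcp_pos: [0.489, -0.2645, 0.1696]
orientation: [-2.347, -2.087, -0.001]
contact_force: [-4.7, 0.6, 2.9]
grip_width: 0.0178
gripper_force: 2.5
```

```bash
python3 arc.py 83.6 7 8
```

```text
[ 0.489  -0.2645  0.1696] [-0.34  0.52  0.98  1.95 -0.53  0.96  0.78] [-4.7  0.6  2.9] [0.08 1.05 0.06] 0.01779431233007441
ang 86.51039307045608 0.03570404870624662
[0.1, 6.2, 1.6, -0.0004, -0.0009, 0.1167]
[-0.7, 10.5, 1.6, -0.0004, -0.0008, 0.2388]
[-2.0, 14.7, 1.6, -0.0005, -0.0008, 0.361]
[-3.8, 18.7, 1.6, -0.0005, -0.0008, 0.4832]
[-6.0, 22.5, 1.6, -0.0006, -0.0008, 0.6054]
[-8.8, 26.0, 1.6, -0.0006, -0.0007, 0.7275]
[-11.9, 29.0, 1.6, -0.0007, -0.0007, 0.8497]
[-15.4, 31.7, 1.6, -0.0007, -0.0007, 0.9719]
```

{"fn": "step_arm", "kwargs": {"moves": [[0.1, 4.5, 0, 0, 0, 0.117, 18], [-0.7, 8.8, 0, 0, 0, 0.239, 18], [-2, 13, 0, 0, 0, 0.361, 18], [-3.8, 17, 0, 0, 0, 0.483, 18], [-6, 20.8, 0, 0, 0, 0.605, 18], [-8.8, 24.3, 0, 0, 0, 0.727, 18], [-11.9, 27.3, 0, 0, 0, 0.85, 18], [-15.4, 30, 0, 0, 0, 0.972, 18]]}}

```text
clock: 5.0
tcp_pos: [0.519, -0.2805, 0.1693]
orientation: [-3.046, -0.752, -0.004]
contact_force: [0.0, 6.7, 2.7]
grip_width: 0.0179
gripper_force: 3.0
```

```bash
python3 arc.py 27.6 6 6
```

```text
[ 0.519  -0.2805  0.1693] [-0.4   0.72  1.19  1.87 -0.76  1.1   0.01] [0.  6.7 2.7] [1.37 0.16 0.01] 0.017850417311450643
ang 31.351482224063346 0.037725287463049754
[-1.9, 6.2, 1.2, -0.0038, -0.0033, 0.1074]
[-2.5, 10.0, 1.2, -0.004, -0.0031, 0.2121]
[-3.4, 13.6, 1.2, -0.0041, -0.0029, 0.3169]
[-4.8, 17.1, 1.2, -0.0043, -0.0027, 0.4216]
[-6.5, 20.5, 1.2, -0.0044, -0.0024, 0.5263]
[-8.6, 23.6, 1.2, -0.0046, -0.0022, 0.631]
```

{"fn": "step_arm", "kwargs": {"moves": [[-1.9, 5, 0, 0, 0, 0.107, 18], [-2.5, 8.8, 0, 0, 0, 0.212, 18], [-3.4, 12.4, 0, 0, 0, 0.317, 18], [-4.8, 16, 0, 0, 0, 0.42, 18], [-6.5, 19.3, 0, 0, 0, 0.526, 18], [-8.6, 22.5, 0, 0, 0, 0.63, 18], [-8.6, 22.5, 0, 0, 0, 0.63, 18]]}}

```text
clock: 5.7
tcp_pos: [0.5235, -0.3049, 0.1691]
orientation: [-3.131, 0.223, -0.005]
contact_force: [4.2, 4.1, 0.3]
grip_width: 0.0181
gripper_force: 2.4
```

```bash
python3 arc.py -8.4 3 2; cat > t.py <<'E'
from h import *
f=grab('top'); save(f,'top_t.png',(310,190,420,300),5); a=np.array([.4868,-.3001]); D=.1313
hsv=cv2.cvtColor(f['image'],cv2.COLOR_RGB2HSV).astype(int); H,S,V=np.moveaxis(hsv,-1,0)
uv,P,c=cloud(f); Z=np.zeros(f['depth'].shape); Z[uv[:,1],uv[:,0]]=P[:,2]
m=((Z>D+.022)&(Z<D+.034)&(((S<60)&(V>130))|((H>45)&(H<85)&(S>100)))).astype(np.uint8); m[:190]=0;m[300:]=0;m[:,:310]=0;m[:,420:]=0
n,l,st,ce=cv2.connectedComponentsWithStats(m)
for i in range(1,n):
    if st[i,4]>25:
        p=onplane(f,ce[i],D+.029)[0]; d=p[:2]-a; print('cap',st[i,4],np.hypot(*d).round(4),np.degrees(np.arctan2(d[1],d[0])).round(1))
m=((H>4)&(H<20)&(S>130)&(Z>D+.006)).astype(np.uint8); m[:190]=0;m[300:]=0;m[:,:310]=0;m[:,420:]=0
cs=cv2.findContours(m,0,1)[0]
if cs:
    k=max(cs,key=cv2.contourArea); e,rad=cv2.minEnclosingCircle(k); q=onplane(f,e,D+.015)[0]; d=q[:2]-a; print('collar',e,rad,q.round(4),np.hypot(*d),np.degrees(np.arctan2(d[1],d[0])))
E
python3 t.py
```

```text
[ 0.5235 -0.3049  0.1691] [-0.38  0.85  1.3   1.84 -0.89  1.2  -0.49] [4.2 4.1 0.3] [ 0.95 -0.89 -0.02] 0.018053694996288106
ang -7.513578745177747 0.03703022447631536
[-1.1, 2.5, 1.0, -0.003, -0.0027, 0.0566]
[-1.2, 4.3, 1.0, -0.0031, -0.0026, 0.109]
cap 108 0.0611 -91.3
cap 102 0.0594 148.7
collar (384.04998779296875, 259.0) 6.372116565704346 [ 0.4341 -0.3284  0.1463] 0.059847983545752555 -151.7336750510134
```

{"fn": "step_arm", "kwargs": {"moves": [[-1.1, 2.5, 0, 0, 0, 0.057, 18], [-1.3, 4.5, 0, 0, 0, 0.109, 18], [-1.3, 4.5, 0, 0, 0, 0.109, 18], [-1.3, 4.5, 0, 0, 0, 0.109, 18]]}}

```text
clock: 6.15
tcp_pos: [0.5217, -0.3091, 0.1692]
orientation: [-3.114, 0.389, -0.005]
contact_force: [4.1, 3.8, -1.9]
grip_width: 0.0182
gripper_force: 2.2
```

```bash
python3 arc.py -14.4 3 2;python3 t.py
```

```text
[ 0.5217 -0.3091  0.1692] [-0.38  0.86  1.32  1.84 -0.91  1.21 -0.57] [ 4.1  3.8 -1.9] [ 0.72 -0.87 -0.01] 0.018177754778772252
ang -14.444114828130411 0.03603876597711233
[-0.1, 1.9, 1.2, -0.0036, -0.0029, 0.0553]
[-0.3, 3.7, 1.2, -0.0037, -0.0028, 0.1077]
cap 102 0.0614 -98.5
cap 100 0.0596 141.4
collar (380.8809509277344, 260.3571472167969) 6.335850238800049 [ 0.4312 -0.3218  0.1463] 0.05971360657397142 -158.71073027891865
```

{"fn": "step_arm", "kwargs": {"moves": [[0, -1.5, 0, 0, 0, 0, 22], [0, -1.5, -40, 0, 0, 0, 30], [0, -1.5, -80, 0, 0, 0, 40], [0, -1.5, -120, 0, 0, 0, 50], [0, -1.5, -130, 0, 0, 0, 50]]}}

```text
clock: 6.7
tcp_pos: [0.5196, -0.3118, 0.3037]
orientation: [3.114, -0.395, 0.01]
contact_force: [-0.7, -0.5, 0.6]
grip_width: 0.0501
gripper_force: 0.0
```

```bash
python3 t.py; python3 - <<'E'
from h import *
o=r.get_obs();print(o['tcp_pos'],o['joints'].round(2))
# holder y axis heading 84.5: 
print(row([.47,-.1,.3],-60), row([.47,-.1,.3],-85.))
E
```

```text
collar (381.5, 261.5) 6.041623115539551 [ 0.4289 -0.323   0.1463] 0.062300152944478826 -158.45426002550334
[ 0.5197576  -0.31144679  0.30316374] [-0.43  0.7   1.42  1.7  -0.71  1.37 -0.72]
[-1.010e+02 -1.923e+02  2.300e+00  3.800e-03 -5.600e-03 -7.760e-01] [-1.010e+02 -1.923e+02  2.300e+00  2.400e-03 -6.200e-03 -3.397e-01]
```

```bash
python3 - <<'E'
from h import *
print(row([.47,-.05,.32],-50), row([.47,-.05,.32],-104))
f=grab('top'); save(f,'top_a.png',(310,190,420,300),5)
E
```

```text
[-1.134e+02 -2.407e+02 -1.790e+01  4.300e-03 -5.400e-03 -9.505e-01] [-1.134e+02 -2.407e+02 -1.790e+01  1.400e-03 -6.500e-03 -8.000e-03]
```

View pics/top_a.png

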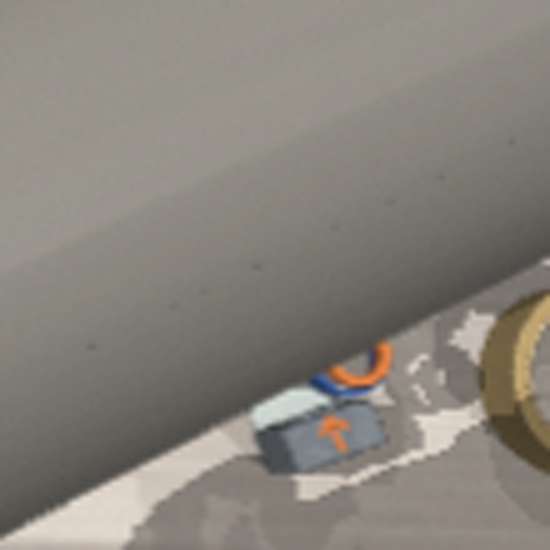

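The arm hides the turret in this crop, but the collar at zoom (360,360) now stands behind the arrow at (335,430). I go on to the tube.

{"fn": "step_arm", "kwargs": {"moves": [[-113, -240, -18, 0, 0, -0.95, 70], [-113, -240, -18, 0, 0, -0.95, 70], [-113, -240, -18, 0, 0, -0.95, 70], [-113, -240, -18, 0, 0, -0.95, 70], [-113, -240, -18, 0, 0, -0.95, 70], [-113, -240, -18, 0, 0, -0.95, 70], [-113, -240, -18, 0, 0, -0.95, 70], [-113, -240, -18, 0, 0, -0.95, 70]]}}

```text
clock: 7.6
tcp_pos: [0.4687, -0.0468, 0.3154]
orientation: [-2.947, -1.082, 0.001]
contact_force: [1.0, -0.8, 0.0]
grip_width: 0.07
gripper_force: 0.0
```

```bash
python3 t.py; python3 - <<'E'
from h import *
o=r.get_obs();print(o['tcp_pos'],o['joints'].round(2))
print(row([.507,.109,.22],-5.5))
E
```

```text
cap 102 0.0597 21.9
cap 102 0.0596 -39.7
cap 108 0.0602 81.9
cap 101 0.0613 -98.4
cap 98 0.0595 141.4
collar (380.8333435058594, 260.5) 6.3465728759765625 [ 0.4309 -0.3217  0.1463] 0.059948874033879045 -158.90978223526696
[ 0.46877955 -0.04821772  0.31549942] [-1.32  0.1   1.42  1.96 -0.1   1.17 -0.73]
[ 1.304e+02 -9.570e+01  9.560e+01 -1.800e-03 -4.000e-04 -7.768e-01]
```

{"fn": "step_arm", "kwargs": {"moves": [[130, -96, 40, 0, 0, -0.777, 70], [130, -96, 40, 0, 0, -0.777, 70], [130, -96, 40, 0, 0, -0.777, 70], [130, -96, 40, 0, 0, -0.777, 70], [130, -96, 95, 0, 0, -0.777, 60], [130, -96, 95, 0, 0, -0.777, 50], [130, -96, 95, 0, 0, -0.777, 50]]}}

```text
clock: 8.35
tcp_pos: [0.5067, 0.1055, 0.2201]
orientation: [-2.334, -2.103, 0.007]
contact_force: [-0.4, 0.0, 0.9]
grip_width: 0.0503
gripper_force: 0.0
```

```bash
python3 - <<'E'
from h import *
o=r.get_obs();print(o['tcp_pos'],o['joints'].round(2))
print(row([.507,.109,.096],-5.5))
f=grab('wrist'); save(f,'w2.png')
hsv=cv2.cvtColor(f['image'],cv2.COLOR_RGB2HSV).astype(int); H,S,V=np.moveaxis(hsv,-1,0)
m=((H>100)&(H<125)&(S>130)).astype(np.uint8); n,l,st,ce=cv2.connectedComponentsWithStats(m)
uv,P,c=cloud(f); Z=np.zeros(f['depth'].shape); Z[uv[:,1],uv[:,0]]=P[:,2]
for i in range(1,n):
    if st[i,4]>60:
        w=(l==i)&(Z>.108)&(Z<.118)
        v,u=np.nonzero(w)
        print(ce[i].round(0),st[i,4],len(u), onplane(f,[(u.min()+u.max())/2,(v.min()+v.max())/2],.112)[0].round(4) if len(u)>20 else '')
E
```

```text
[0.50670686 0.10549134 0.22009206] [-1.1   0.34  0.96  1.98 -0.32  0.99 -0.09]
[ 3.900e+00  3.000e-01  1.241e+02 -3.200e-03  3.400e-03 -8.000e-03]
[279. 193.] 721 564 [0.5094 0.1111 0.112 ]
[421. 411.] 96 0
```

View pics/w2.png

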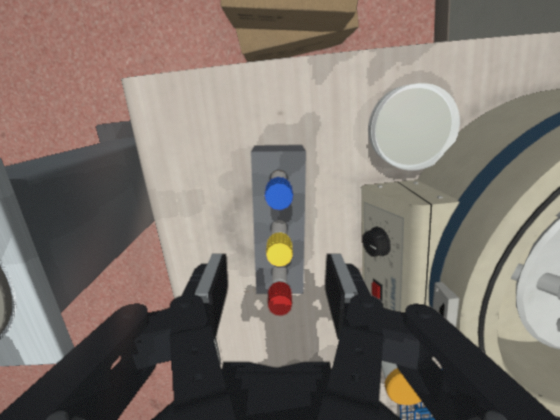

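The wrist view shows the blue cap at (279,193), with yellow and red below it in the picture. Three estimates agree on about (0.508, 0.110).

{"fn": "step_arm", "kwargs": {"moves": [[4.5, 1.2, 30, 0, 0, -0.008, 50], [4.5, 1.2, 70, 0, 0, -0.008, 50], [4.5, 1.2, 105, 0, 0, -0.008, 50], [4.5, 1.2, 127, 0, 0, -0.008, 50], [4.5, 1.2, 127, 0, 0, -0.008, 50], [4.5, 1.2, 127, 0, 0, -0.008, 50]]}}

```text
clock: 9.0
tcp_pos: [0.5106, 0.1119, 0.096]
orientation: [2.319, 2.117, 0.003]
contact_force: [0.6, 0.1, -0.1]
grip_width: 0.05
gripper_force: 0.0
```

{"fn": "step_arm", "kwargs": {"moves": [[0, 0, 0, 0, 0, 0, 30], [0, 0, 0, 0, 0, 0, 22], [0, 0, 0, 0, 0, 0, 20], [0, 0, 0, 0, 0, 0, 20], [0, 0, 0, 0, 0, 0, 20]], "grip_force": 30}}

```text
clock: 9.5
tcp_pos: [0.5103, 0.1127, 0.0959]
orientation: [2.317, 2.121, 0.005]
contact_force: [-0.7, 0.1, 8.2]
grip_width: 0.0214
gripper_force: 29.1
```

```bash
python3 - <<'E'
from h import *
o=r.get_obs();print(o)
print(row([.508,.110,.093],-5.5))
E
```

```text
{'clock': 9.5, 'joints': array([-0.9362257 ,  0.52293656,  0.77911018,  2.07436847, -0.54149629,
        0.75127691,  0.09621684]), 'qvel': array([ 0.00038058,  0.00081704,  0.00058897, -0.00153981, -0.00073573,
        0.00145466, -0.00079383]), 'tau': array([ 1.13474561e-01, -3.90967906e+01,  9.65964139e+00, -1.69378978e+01,
       -4.03357088e-02, -3.74583621e-01,  2.83837086e-03]), 'tcp_pos': array([0.51032143, 0.11269408, 0.09585326]), 'orientation': array([2.31694951, 2.1208168 , 0.00458837]), 'contact_force': array([-0.71028958,  0.0628194 ,  8.19034956]), 'moment': array([-0.01143346,  0.23909987, -0.0136731 ]), 'gripper_force': 29.09386843442917, 'grip_width': 0.021362833297052287}
[-2.9e+00 -2.1e+00  2.8e+00  2.4e-03 -1.8e-03  7.7e-03]
```

{"fn": "step_arm", "kwargs": {"moves": [[0, 0, -10, 0, 0, 0, 20], [0, 0, -25, 0, 0, 0, 20], [0, 0, -60, 0, 0, 0, 20], [0, 0, -100, 0, 0, 0, 20], [0, 0, -140, 0, 0, 0, 20], [0, 0, -180, 0, 0, 0, 20], [0, 0, -220, 0, 0, 0, 20], [0, 0, -220, 0, 0, 0, 20]]}}

```text
clock: 10.3
tcp_pos: [0.512, 0.1119, 0.3201]
orientation: [2.317, 2.119, 0.015]
contact_force: [-0.3, -0.2, -1.3]
grip_width: 0.0214
gripper_force: 29.7
```

```bash
python3 - <<'E'
from h import *
o=r.get_obs();print(o['tcp_pos'],o['joints'].round(2),o['grip_width'],o['contact_force'])
f=grab('scene'); 
p=np.array(o['tcp_pos']); uv,_=cv2.projectPoints(p[None],np.array(f['rvec']),f['t'],f['K'],np.array([f['k1'],0,0,0.]))
u,v=uv.ravel().astype(int); print(u,v); save(f,'s2.png',(max(0,u-70),max(0,v-60),u+70,v+60),5)
print(row([.45,-.05,.32],10))
E
```

```text
[0.51196081 0.11188889 0.32009634] [-1.22  0.21  1.05  1.85 -0.2   1.18 -0.19] 0.02136214297495282 [-0.31583555 -0.15635173 -1.28211126]
177 166
[-1.669e+02 -4.590e+01 -3.500e+00  4.800e-03 -3.500e-03 -2.630e-01]
```

View pics/s2.png

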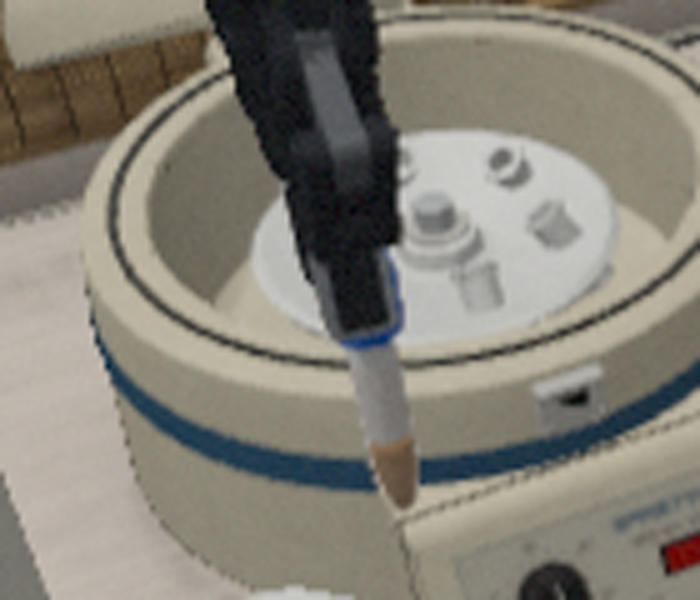

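The scene crop shows the tube gripped by its cap, its foot tip at zoom (402,507), i.e. about (187,207), with a thin strip of blue visible below the finger. Next I check the tilt and move towards the carousel.

```bash
python3 - <<'E'
from h import *
o=r.get_obs();p=o['tcp_pos'];f=grab('scene')
# foot tip, cap lower rim ends
for nm,uv in (('foot',(107+403/5,106+503/5)),('body top mid',(107+376/5,106+350/5)),('neck',(107+390/5,106+440/5))):
    d=(rays(f,uv)@f['R'])[0]; d/=np.linalg.norm(d)
    A=np.c_[d,[0,0,1]]; s=np.linalg.lstsq(A,p-f['C'],rcond=None)[0]
    q=f['C']+s[0]*d; print(nm,'dz below tcp',(q[2]-p[2])*1e3,'lateral mm',(q-p)[:2]*1e3)
E
```

```text
foot dz below tcp -81.30099405818031 lateral mm [-0.51811782 -2.42461286]
body top mid dz below tcp -15.357014025127846 lateral mm [-0.93609477 -4.3000764 ]
neck dz below tcp -52.8420746318824 lateral mm [-0.56922533 -2.65760478]
```

{"fn": "step_arm", "kwargs": {"moves": [[-167, -46, -4, 0, 0, -0.26, 20], [-167, -46, -4, 0, 0, -0.26, 20], [-167, -46, -4, 0, 0, -0.26, 20], [-167, -46, -4, 0, 0, -0.26, 20], [-167, -46, -4, 0, 0, -0.26, 20]]}}

```text
clock: 10.9
tcp_pos: [0.4462, -0.0538, 0.3171]
orientation: [-2.028, -2.395, -0.0]
contact_force: [-0.1, -0.0, -1.1]
grip_width: 0.0214
gripper_force: 29.7
```

```bash
python3 - <<'E'
from h import *
o=r.get_obs();print(o['tcp_pos'],o['joints'].round(2))
print(row([.425,-.24,.30],22),row([.431,-.322,.30],22))
E
```

```text
[ 0.44619558 -0.05382633  0.31713074] [-1.13 -0.07  1.1   2.    0.07  1.18  0.11]
[-1.802e+02 -5.160e+01  1.680e+01 -1.800e-03 -2.800e-03 -2.183e-01] [-2.620e+02 -5.920e+01  1.660e+01 -1.800e-03 -2.800e-03 -2.183e-01]
```

{"fn": "step_arm", "kwargs": {"moves": [[-180, -52, 15, 0, 0, -0.218, 20], [-180, -52, 15, 0, 0, -0.218, 20], [-180, -52, 15, 0, 0, -0.218, 20], [-180, -52, 15, 0, 0, -0.218, 20], [-259, -59, 15, 0, 0, -0.218, 20], [-259, -59, 15, 0, 0, -0.218, 20], [-259, -59, 15, 0, 0, -0.218, 20], [-259, -59, 15, 0, 0, -0.218, 20]]}}

```text
clock: 11.7
tcp_pos: [0.4327, -0.3192, 0.302]
orientation: [-1.757, -2.602, 0.006]
contact_force: [-0.1, 0.1, -0.7]
grip_width: 0.0214
gripper_force: 29.7
```

```bash
python3 - <<'E'
from h import *
o=r.get_obs();p=np.array(o['tcp_pos']);print(p,o['joints'].round(2),o['contact_force'])
print(row([.430,-.320,.257],22))
ims=[]
for n,b in(('scene',70),('top',40),('wrist',0)):
    f=grab(n); np.save(f'pics/{n}.npy',f['image'])
    q=np.array([p-[0,0,.05],[.431,-.322,.1463]])
    uv=cv2.projectPoints(q,np.array(f['rvec']),f['t'],f['K'],np.array([f['k1'],0,0,0.]))[0][:,0]; print(n,uv.round(1))
    c=uv.mean(0).astype(int)
    x0,y0=max(0,min(560-100,c[0]-50)),max(0,min(420-120,c[1]-60)); print(x0,y0)
    ims.append(cv2.resize(f['image'][y0:y0+120,x0:x0+100,::-1],None,fx=2.6,fy=4.0 if 0 else 2.6,interpolation=cv2.INTER_CUBIC))
cv2.imwrite('pics/m3.png',np.hstack(ims))
E
```

```text
[ 0.43270509 -0.31922838  0.30199642] [-0.4   0.34  1.17  1.84 -0.33  1.18  1.26] [-0.14875101  0.14181271 -0.72878479]
[ 3.0e-01 -2.6e+00  4.5e+01 -4.3e-03  1.0e-03 -1.2e-03]
scene [[413.  149.3]
 [402.3 190.7]]
357 109
top [[396.4 256.1]
 [381.  260.4]]
338 198
wrist [[271.9 233.9]
 [270.9 193. ]]
221 153
```

View pics/m3.png

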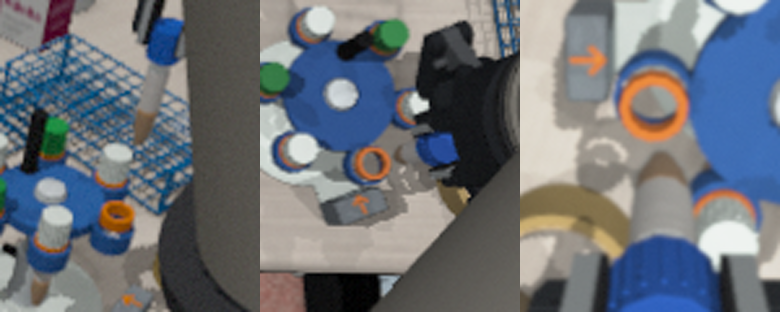

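The three views (scene, top, wrist) show the foot tip at (412,163), (393,256) and (275,213). The collar is at (402,191), (381,260) and (273,193). The tube is upright. I triangulate both points.

```bash
cat > tri.py <<'E'
from h import *
def tri(L):
    A=np.zeros((3,3));b=np.zeros(3)
    for f,uv in L:
        d=(rays(f,uv)@f['R'])[0]; d/=np.linalg.norm(d); M=np.eye(3)-np.outer(d,d); A+=M; b+=M@f['C']
    return np.linalg.solve(A,b)
def ring(f,c,w=9):
    hsv=cv2.cvtColor(f['image'],cv2.COLOR_RGB2HSV).astype(int); H,S,V=np.moveaxis(hsv,-1,0)
    m=((H>4)&(H<20)&(S>130)).astype(np.uint8); n,l,st,ce=cv2.connectedComponentsWithStats(m)
    best=min((i for i in range(1,n) if st[i,4]>30),key=lambda i:np.hypot(*(ce[i]-c)))
    return l==best
E
python3 - <<'E'
from tri import *
fs={n:grab(n) for n in('scene','top','wrist')}
foot=dict(scene=(411.6,163),top=(393,255.7),wrist=(274.8,212.6)); col=dict(top=(381,260.4),wrist=(273,193.3))
for S in(('scene','wrist'),('scene','top'),('top','wrist')): print(S,'foot',tri([(fs[n],foot[n]) for n in S]).round(4))
for n in('top','wrist'):
    k=ring(fs[n],col[n]); v,u=np.nonzero(k); h=cv2.convexHull(np.c_[u,v].astype(np.int32)); e=cv2.fitEllipse(h) ; print(n,e,onplane(fs[n],e[0],.1463)[0].round(4),onplane(fs[n],col[n],.1463)[0].round(4))
print('foot by wrist at z',onplane(fs['wrist'],foot['wrist'],.218)[0],onplane(fs['scene'],foot['scene'],.218)[0],r.get_obs()['tcp_pos'])
E
```

```text
('scene', 'wrist') foot [ 0.4305 -0.3163  0.2223]
('scene', 'top') foot [ 0.4347 -0.3265  0.2152]
('top', 'wrist') foot [ 0.4401 -0.3342  0.1721]
top ((381.0013732910156, 260.2080383300781), (12.25062084197998, 13.80553150177002), 99.84574127197266) [ 0.4315 -0.322   0.1463] [ 0.4311 -0.322   0.1463]
wrist ((269.8665771484375, 194.39283752441406), (25.62277603149414, 26.509302139282227), 4.504946708679199) [ 0.4322 -0.3221  0.1463] [ 0.4347 -0.3198  0.1463]
foot by wrist at z [ 0.43466223 -0.31415028  0.218     ] [ 0.43111029 -0.3251453   0.218     ] [ 0.43545318 -0.31337957  0.30288615]
```

{"fn": "step_arm", "kwargs": {"moves": [[0, 0, 0, 0, 0, 0, 20], [0, 0, 0, 0, 0, 0, 20], [0, 0, 0, 0, 0, 0, 20]]}}

```text
clock: 12.3
tcp_pos: [0.435, -0.3147, 0.3033]
orientation: [1.748, 2.611, 0.001]
contact_force: [-0.8, 0.1, -0.6]
grip_width: 0.0214
gripper_force: 29.7
```

```bash
python3 - <<'E'
from tri import *
for i in range(4):
    o=r.get_obs(); print(o['clock'],o['tcp_pos'].round(4),o['joints'].round(3),np.abs(o['qvel']).max()); f=grab('wrist') if i<3 else f
print(row([.430,-.320,.257],22))
E
```

```text
12.3 [ 0.435  -0.3147  0.3033] [-0.41   0.331  1.173  1.846 -0.33   1.183  1.263] 0.010136014017538837
12.35 [ 0.4349 -0.3149  0.3034] [-0.41   0.331  1.173  1.845 -0.331  1.183  1.263] 0.005659553043382714
12.4 [ 0.4349 -0.3151  0.3033] [-0.409  0.332  1.173  1.845 -0.33   1.183  1.263] 0.003933187802279331
12.45 [ 0.4348 -0.3152  0.3033] [-0.409  0.332  1.173  1.845 -0.331  1.184  1.263] 0.0045321093817794495
[-2.70e+00 -6.30e+00  4.63e+01  3.00e-04 -0.00e+00  6.20e-03]
```

{"fn": "step_arm", "kwargs": {"moves": [[-1, -2, 10, 0, 0, 0.006, 20], [-2, -4, 25, 0, 0, 0.006, 20], [-2.7, -6, 40, 0, 0, 0.006, 20], [-2.7, -6, 52, 0, 0, 0.006, 20], [-2.7, -6, 58, 0, 0, 0.006, 20], [-2.7, -6, 61, 0, 0, 0.006, 20], [-2.7, -6, 61, 0, 0, 0.006, 20], [-2.7, -6, 61, 0, 0, 0.006, 20]]}}

```text
clock: 13.25
tcp_pos: [0.4305, -0.3203, 0.2426]
orientation: [1.756, 2.604, -0.0]
contact_force: [-1.5, -0.5, -0.3]
grip_width: 0.021
gripper_force: 29.7
```

```bash
cat > foot.py <<'E'
from tri import *
o=r.get_obs(); p=o['tcp_pos']; print(p.round(4),o['contact_force'].round(1)); Rm=R.from_rotvec(o['orientation']).as_matrix()
fs={n:grab(n) for n in('scene','wrist')}; res={}
for n,f in fs.items():
    pj=lambda q:cv2.projectPoints(np.array([q]),np.array(f['rvec']),f['t'],f['K'],np.array([f['k1'],0,0,0.]))[0].ravel()
    a,b=pj(p-[0,0,.03]),pj(p-[0,0,.083]); hsv=cv2.cvtColor(f['image'],cv2.COLOR_RGB2HSV).astype(int); H,S,V=np.moveaxis(hsv,-1,0)
    vv,uu=np.mgrid[:420,:560]; t=(b-a)/np.linalg.norm(b-a); al=(uu-b[0])*t[0]+(vv-b[1])*t[1]; la=(uu-b[0])*-t[1]+(vv-b[1])*t[0]
    m=(H>3)&(H<20)&(S>55)&(S<135)&(V>40)&(abs(la)<14)&(al<8)&(al>-25)
    k,l,st,ce=cv2.connectedComponentsWithStats(m.astype(np.uint8)); i=1+np.argmax(st[1:,4]); w=l==i
    L=al[w]; top=L.max(); sel=w&(al>top-3); tip=np.array([uu[sel].mean(),vv[sel].mean()]); print(n,'expect',b.round(1),'tip',tip.round(1),'n',st[i,4],'centre',ce[i].round(1),'alongrange',L.min().round(1),top.round(1),'lat of tip',la[sel].mean().round(1),'lat all',la[w].mean().round(1))
    f['tip']=tip
    k=ring(f,pj([.4313,-.322,.1463])); v,u=np.nonzero(k); e=cv2.fitEllipse(cv2.convexHull(np.c_[u,v].astype(np.int32))); f['col']=np.array(e[0]); print('  ring',e[0],e[1],onplane(f,e[0],.1463)[0].round(4))
    zf=p[2]-.083; print('  tip on plane',onplane(f,tip,zf)[0].round(4))
print('tri tip',tri([(f,f['tip']) for f in fs.values()]).round(4),'tri ring',tri([(f,f['col']) for f in fs.values()]).round(4))
im=[cv2.resize(f['image'][int(f['tip'][1])-50:int(f['tip'][1])+50,int(f['tip'][0])-60:int(f['tip'][0])+60,::-1],None,fx=3.2,fy=3.2,interpolation=cv2.INTER_CUBIC) for f in fs.values()]
cv2.imwrite('pics/foot.png',np.hstack(im))
E
python3 foot.py
```

```text
[ 0.4305 -0.3203  0.2426] [-1.5 -0.5 -0.3]
scene expect [403.3 186.3] tip [404.4 186.1] n 72 centre [404.4 180.9] alongrange -10.6 1.2 lat of tip -1.0 lat all 0.4
  ring (399.6439208984375, 191.4773406982422) (8.686198234558105, 11.665290832519531) [ 0.4318 -0.3154  0.1463]
  tip on plane [ 0.4298 -0.3228  0.1596]
wrist expect [275.9 212.5] tip [275.7 213.7] n 155 centre [275.2 217.7] alongrange -10.5 0.5 lat of tip -0.1 lat all -0.7
  ring (276.92205810546875, 208.86512756347656) (31.823999404907227, 32.05111312866211) [ 0.4319 -0.3215  0.1463]
  tip on plane [ 0.4307 -0.3212  0.1596]
tri tip [ 0.4301 -0.3218  0.1599] tri ring [ 0.4339 -0.3215  0.1417]
```

View pics/foot.png

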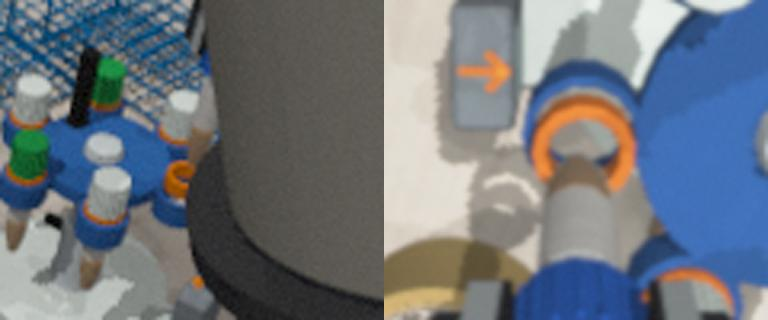

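```bash
python3 - <<'E'
from h import *
print(r.get_obs()['tcp_pos'], row([.4312,-.320,.222],22),row([.4312,-.320,.162],22))
E
```

```text
[ 0.43055516 -0.32025088  0.24271606] [0.00e+00 7.00e-01 2.07e+01 7.00e-04 7.00e-04 1.00e-04] [0.00e+00 6.00e-01 8.07e+01 7.00e-04 7.00e-04 1.00e-04]
```

The wrist half shows the foot tip at zoom (577,160), just above the ring centred at (583,147), so it needs about 1 mm more in tool y. I descend in small steps and watch the force.

{"fn": "step_arm", "kwargs": {"moves": [[0, 1, 4, 0, 0, 0, 20], [0, 1, 8, 0, 0, 0, 20], [0, 1, 12, 0, 0, 0, 20], [0, 1, 15, 0, 0, 0, 20], [0, 1, 17, 0, 0, 0, 20], [0, 1, 18, 0, 0, 0, 20]]}}

```text
clock: 13.95
tcp_pos: [0.431, -0.3197, 0.224]
orientation: [-1.757, -2.604, 0.0]
contact_force: [-0.5, -0.7, -0.6]
grip_width: 0.0214
gripper_force: 29.7
```

{"fn": "step_arm", "kwargs": {"moves": [[0, 0, 1, 0, 0, 0, 20], [0, 0, 2, 0, 0, 0, 20], [0, 0, 3, 0, 0, 0, 20], [0, 0, 4, 0, 0, 0, 20], [0, 0, 4, 0, 0, 0, 20]]}}

```text
clock: 14.45
tcp_pos: [0.4311, -0.3196, 0.2201]
orientation: [-1.757, -2.604, 0.0]
contact_force: [-0.0, -0.1, -0.7]
grip_width: 0.0213
gripper_force: 29.7
```

```bash
python3 foot.py; python3 -c "
from h import *
o=r.get_obs();print(o['contact_force'],o['moment'],o['joints'].round(2))"
```

```text
[ 0.4311 -0.3196  0.2201] [-0.  -0.1 -0.7]
scene expect [400.4 194.2] tip [397.6 178.9] n 9 centre [397.6 178.9] alongrange -15.0 -12.7 lat of tip 7.1 lat all 7.1
  ring (298.9402770996094, 111.48898315429688) (5.056081771850586, 11.690862655639648) [ 0.8097 -0.2996  0.1463]
  tip on plane [ 0.4729 -0.3488  0.1371]
wrist expect [276.  212.6] tip [276.3 211. ] n 153 centre [273.7 217.3] alongrange -18.4 2.6 lat of tip 0.3 lat all -2.3
  ring (276.1368103027344, 219.31826782226562) (34.40904998779297, 36.496829986572266) [ 0.432  -0.3215  0.1463]
  tip on plane [ 0.4308 -0.3184  0.1371]
tri tip [ 0.4263 -0.2974  0.1916] tri ring [ 0.423  -0.1437  0.4141]
[ 0.26610919  1.08755037 -0.38418539] [0.00798166 0.00065439 0.04290185] [-0.3   0.43  1.08  1.95 -0.44  1.03  1.36]
```

{"fn": "step_arm", "kwargs": {"moves": [[0, 0, 2, 0, 0, 0, 20], [0, 0, 4, 0, 0, 0, 20], [0, 0, 6, 0, 0, 0, 20], [0, 0, 8, 0, 0, 0, 20], [0, 0, 10, 0, 0, 0, 20], [0, 0, 10, 0, 0, 0, 20]]}}

```text
clock: 15.15
tcp_pos: [0.4311, -0.3195, 0.2099]
orientation: [-1.756, -2.604, 0.0]
contact_force: [-0.9, 0.5, -0.8]
grip_width: 0.0214
gripper_force: 29.7
```

{"fn": "step_arm", "kwargs": {"moves": [[0, 0, 2, 0, 0, 0, 20], [0, 0, 4, 0, 0, 0, 20], [0, 0, 6, 0, 0, 0, 20], [0, 0, 8, 0, 0, 0, 20], [0, 0, 10, 0, 0, 0, 20], [0, 0, 12, 0, 0, 0, 20], [0, 0, 12, 0, 0, 0, 20]]}}

```text
clock: 15.85
tcp_pos: [0.4311, -0.3196, 0.198]
orientation: [-1.756, -2.604, 0.0]
contact_force: [0.2, -0.2, -0.0]
grip_width: 0.0215
gripper_force: 29.7
```

{"fn": "step_arm", "kwargs": {"moves": [[0, 0, 4, 0, 0, 0, 20], [0, 0, 8, 0, 0, 0, 20], [0, 0, 12, 0, 0, 0, 20], [0, 0, 16, 0, 0, 0, 20], [0, 0, 20, 0, 0, 0, 20], [0, 0, 20, 0, 0, 0, 20]]}}

```text
clock: 16.45
tcp_pos: [0.4309, -0.3195, 0.1776]
orientation: [-1.756, -2.604, 0.0]
contact_force: [0.4, -0.8, -1.0]
grip_width: 0.0213
gripper_force: 29.7
```

{"fn": "step_arm", "kwargs": {"moves": [[0, 0, 3, 0, 0, 0, 20], [0, 0, 6, 0, 0, 0, 20], [0, 0, 9, 0, 0, 0, 20], [0, 0, 12, 0, 0, 0, 20], [0, 0, 14, 0, 0, 0, 20], [0, 0, 16, 0, 0, 0, 20], [0, 0, 16, 0, 0, 0, 20]]}}

```text
clock: 17.15
tcp_pos: [0.431, -0.3196, 0.162]
orientation: [-1.756, -2.604, 0.0]
contact_force: [0.1, 0.1, -0.8]
grip_width: 0.0214
gripper_force: 29.7
```

{"fn": "step_arm", "kwargs": {"moves": [[0, 0, 1, 0, 0, 0, 20], [0, 0, 2, 0, 0, 0, 20], [0, 0, 3, 0, 0, 0, 20], [0, 0, 4, 0, 0, 0, 20], [0, 0, 4, 0, 0, 0, 20]]}}

```text
clock: 17.65
tcp_pos: [0.4311, -0.3196, 0.1581]
orientation: [-1.757, -2.604, 0.0]
contact_force: [0.3, -0.4, -0.7]
grip_width: 0.0214
gripper_force: 29.7
```

{"fn": "step_arm", "kwargs": {"moves": [[0, 0, 0.5, 0, 0, 0, 20], [0, 0, 1, 0, 0, 0, 20], [0, 0, 1.5, 0, 0, 0, 20], [0, 0, 2, 0, 0, 0, 20], [0, 0, 2, 0, 0, 0, 20]]}}

```text
clock: 18.15
tcp_pos: [0.4312, -0.3197, 0.1564]
orientation: [1.757, 2.604, 0.0]
contact_force: [-0.2, 0.8, 1.4]
grip_width: 0.0212
gripper_force: 29.9
```

{"fn": "step_arm", "kwargs": {"moves": [[0, 0, 0.5, 0, 0, 0, 20], [0, 0, 1, 0, 0, 0, 20], [0, 0, 1.5, 0, 0, 0, 20], [0, 0, 2, 0, 0, 0, 20], [0, 0, 2, 0, 0, 0, 20]]}}

```text
clock: 18.65
tcp_pos: [0.4312, -0.3198, 0.1545]
orientation: [1.757, 2.604, 0.0]
contact_force: [-0.4, 0.4, 4.6]
grip_width: 0.0218
gripper_force: 30.2
```

{"fn": "step_arm", "kwargs": {"moves": [[0, 0, 0.5, 0, 0, 0, 20], [0, 0, 1, 0, 0, 0, 20], [0, 0, 1.5, 0, 0, 0, 20], [0, 0, 2, 0, 0, 0, 20], [0, 0, 2, 0, 0, 0, 20]]}}

```text
clock: 19.15
tcp_pos: [0.4312, -0.3198, 0.1525]
orientation: [1.757, 2.604, 0.0]
contact_force: [-0.9, 0.6, 5.7]
grip_width: 0.0211
gripper_force: 30.2
```

{"fn": "step_arm", "kwargs": {"moves": [[0, 0, 1, 0, 0, 0, 20], [0, 0, 2, 0, 0, 0, 20], [0, 0, 3, 0, 0, 0, 20], [0, 0, 4, 0, 0, 0, 20], [0, 0, 4.5, 0, 0, 0, 20], [0, 0, 5, 0, 0, 0, 20], [0, 0, 5, 0, 0, 0, 20]]}}

```text
clock: 19.85
tcp_pos: [0.4312, -0.3198, 0.1475]
orientation: [1.757, 2.604, 0.0]
contact_force: [-1.2, 0.7, 5.3]
grip_width: 0.0215
gripper_force: 30.2
```

{"fn": "step_arm", "kwargs": {"moves": [[0, 0, 0.3, 0, 0, 0, 20], [0, 0, 0.6, 0, 0, 0, 20], [0, 0, 0.9, 0, 0, 0, 20], [0, 0, 1, 0, 0, 0, 20], [0, 0, 1, 0, 0, 0, 20]]}}

```text
clock: 20.35
tcp_pos: [0.4313, -0.3198, 0.1466]
orientation: [1.757, 2.604, 0.0]
contact_force: [-0.3, 1.5, 5.0]
grip_width: 0.0214
gripper_force: 30.2
```

{"fn": "step_arm", "kwargs": {"moves": [[0, 0, 0.3, 0, 0, 0, 20], [0, 0, 0.6, 0, 0, 0, 20], [0, 0, 0.8, 0, 0, 0, 20], [0, 0, 0.8, 0, 0, 0, 20]]}}

```text
clock: 20.75
tcp_pos: [0.4312, -0.3198, 0.1457]
orientation: [1.757, 2.604, 0.0]
contact_force: [-0.8, 1.2, 4.9]
grip_width: 0.0216
gripper_force: 30.2
```

{"fn": "step_arm", "kwargs": {"moves": [[0, 0, 0.3, 0, 0, 0, 20], [0, 0, 0.6, 0, 0, 0, 20], [0, 0, 0.8, 0, 0, 0, 20], [0, 0, 0.8, 0, 0, 0, 20]]}}

```text
clock: 21.15
tcp_pos: [0.4312, -0.3198, 0.1449]
orientation: [1.757, 2.604, 0.0]
contact_force: [-1.8, 1.5, 5.6]
grip_width: 0.0215
gripper_force: 30.2
```

{"fn": "step_arm", "kwargs": {"moves": [[0, 0, 0.3, 0, 0, 0, 20], [0, 0, 0.6, 0, 0, 0, 20], [0, 0, 0.6, 0, 0, 0, 20]]}}

```text
clock: 21.45
tcp_pos: [0.4312, -0.3198, 0.1443]
orientation: [1.757, 2.604, 0.0]
contact_force: [-1.0, 1.9, 5.0]
grip_width: 0.0216
gripper_force: 30.2
```

{"fn": "step_arm", "kwargs": {"moves": [[0, 0, 0.3, 0, 0, 0, 20], [0, 0, 0.6, 0, 0, 0, 20], [0, 0, 0.6, 0, 0, 0, 20]]}}

```text
clock: 21.75
tcp_pos: [0.4312, -0.3198, 0.1438]
orientation: [1.757, 2.604, 0.0]
contact_force: [-0.9, 1.3, 5.5]
grip_width: 0.0216
gripper_force: 30.2
```

{"fn": "step_arm", "kwargs": {"moves": [[0, 0, 0.3, 0, 0, 0, 20], [0, 0, 0.5, 0, 0, 0, 20], [0, 0, 0.5, 0, 0, 0, 20]]}}

```text
clock: 22.05
tcp_pos: [0.4312, -0.3199, 0.1434]
orientation: [1.757, 2.604, 0.001]
contact_force: [-1.9, 1.5, 7.9]
grip_width: 0.0211
gripper_force: 30.4
```

Stop reached: the force is rising. I press on to about 13 N.

{"fn": "step_arm", "kwargs": {"moves": [[0, 0, 0.3, 0, 0, 0, 20], [0, 0, 0.4, 0, 0, 0, 20], [0, 0, 0.4, 0, 0, 0, 20]]}}

```text
clock: 22.35
tcp_pos: [0.4313, -0.32, 0.1432]
orientation: [1.757, 2.604, 0.001]
contact_force: [-1.5, 2.5, 9.8]
grip_width: 0.0217
gripper_force: 30.6
```

{"fn": "step_arm", "kwargs": {"moves": [[0, 0, 0.2, 0, 0, 0, 20], [0, 0, 0.3, 0, 0, 0, 20], [0, 0, 0.3, 0, 0, 0, 20]]}}

```text
clock: 22.65
tcp_pos: [0.4313, -0.32, 0.143]
orientation: [1.757, 2.604, 0.001]
contact_force: [-3.0, 1.9, 10.2]
grip_width: 0.0214
gripper_force: 30.7
```

{"fn": "step_arm", "kwargs": {"moves": [[0, 0, 0.2, 0, 0, 0, 20], [0, 0, 0.4, 0, 0, 0, 20], [0, 0, 0.4, 0, 0, 0, 20]]}}

```text
clock: 22.95
tcp_pos: [0.4314, -0.3202, 0.1428]
orientation: [1.757, 2.604, 0.001]
contact_force: [-1.6, 2.3, 11.9]
grip_width: 0.0212
gripper_force: 30.8
```

{"fn": "step_arm", "kwargs": {"moves": [[0, 0, -0.5, 0, 0, 0, 20], [0, 0, -0.8, 0, 0, 0, 24], [0, 0, -0.8, 0, 0, 0, 28], [0, 0, -0.8, 0, 0, 0, 34], [0, 0, -0.8, 0, 0, 0, 34], [0, 0, -0.8, 0, 0, 0, 34]]}}

```text
clock: 23.55
tcp_pos: [0.4311, -0.3196, 0.1425]
orientation: [-1.757, -2.604, 0.0]
contact_force: [0.5, 0.8, 0.3]
grip_width: 0.0343
gripper_force: 0.0
```

```bash
python3 -c "
from h import *
o=r.get_obs();print(o['tcp_pos'],o['contact_force'],o['grip_width'],o['joints'].round(2)); print(row([.431,-.3215,.143],22))"
```

```text
[ 0.43109879 -0.31960839  0.14249025] [0.45614962 0.77923641 0.31326959] 0.03425793044342476 [-0.2   0.53  0.96  2.01 -0.56  0.89  1.45]
[-1.7e+00 -8.0e-01 -5.0e-01 -2.0e-04 -2.0e-04  1.0e-04]
```

Released. I go straight up slowly, then look.

{"fn": "step_arm", "kwargs": {"moves": [[0, 0, -4, 0, 0, 0, 36], [0, 0, -12, 0, 0, 0, 36], [0, 0, -22, 0, 0, 0, 36], [0, 0, -40, 0, 0, 0, 36], [0, 0, -70, 0, 0, 0, 36], [0, 0, -110, 0, 0, 0, 36], [0, 0, -120, 0, 0, 0, 36], [0, 0, -120, 0, 0, 0, 36]]}}

```text
clock: 24.35
tcp_pos: [0.4321, -0.3204, 0.2647]
orientation: [1.754, 2.602, 0.002]
contact_force: [0.1, -0.5, 0.1]
grip_width: 0.0361
gripper_force: 0.0
```

```bash
python3 - <<'E'
from h import *
print(r.get_obs()['tcp_pos']); D=.1313
for n,box in(('top',(360,240,410,285)),('wrist',(220,120,330,280))):
    f=grab(n); hsv=cv2.cvtColor(f['image'],cv2.COLOR_RGB2HSV).astype(int); H,S,V=np.moveaxis(hsv,-1,0)
    uv,P,c=cloud(f); Z=np.zeros(f['depth'].shape); Z[uv[:,1],uv[:,0]]=P[:,2]; d=np.zeros(Z.shape); d[uv[:,1],uv[:,0]]=np.hypot(P[:,0]-.431,P[:,1]+.322)
    m=(H>100)&(H<125)&(S>130)&(Z>.145)&(Z<.2)&(d<.03); v,u=np.nonzero(m)
    if len(u): zt=np.median(Z[m]);print(n,len(u),'cap z',np.percentile(Z[m],[10,50,90]).round(4),'xy',onplane(f,[(u.min()+u.max())/2,(v.min()+v.max())/2],zt)[0].round(4))
    if n=='wrist': save(f,'wf.png',(200,90,360,210),5)
E
```

```text
[ 0.43207923 -0.32036796  0.26465034]
top 123 cap z [0.153  0.1601 0.1618] xy [ 0.4301 -0.32    0.1601]
wrist 679 cap z [0.1541 0.1594 0.1603] xy [ 0.4315 -0.3194  0.1594]
```

View pics/wf.png

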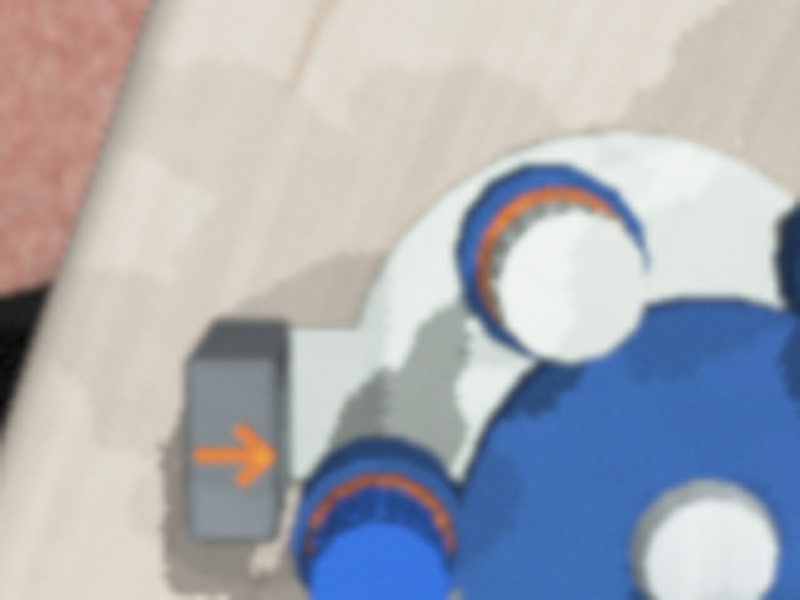

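The wrist crop shows the blue cap at zoom (380,560), by the arrow at (235,457), seated like the other tubes. Its top is at 0.160 m, equal to deck + 29 mm, so the collar is home and the gripper is clear.

```bash
python3 -c "
from h import *
print(r.hand_in())"
```

```text
the job is handed in; nothing more can be done
None
```

I turned the empty place to the arrow, hung the blue-capped tube there, pressed its collar home with about 12 N, let go and handed the job in at about 24 s; the result was not reported back.

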